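Pack a resin colour kit into its tin and file the sample plate

TASK

Make up the colour kit: take the lid off the round tin and lay it flat on the bench, knob up, then pack every cartridge upright into the tin, all standing on its floor, with the orange-banded hardener in the middle and the pigment cartridges in a ring around it. Once they are all in, slide the blue sample plate flat into its holder, end opposite the rib first, fully home against the stop. Leave the jar, cup and spatula where they are.

Things in the scene. Friction and masses are not known exactly. Their poses are not given: they have to be found in the camera images.
- hardener: The hardener cartridge: bare aluminium with an orange band and an orange nozzle; upright cylinder, body 40 mm in diameter and 70 mm high with a heavy steel foot (lower 15 mm, rim rounded 3 mm, so that it stands firmly), and on top of it on the axis a slim nozzle 14 mm in diameter and 36 mm long (106 mm overall, about 200 g). Origin: centre of the underside; z runs up the axis to the nozzle. It starts standing upright on the bench.
- pigment_1: Pigment cartridge, white with a red band and a white nozzle; same upright cylinder, body 40 mm in diameter and 70 mm high with a heavy steel foot (lower 15 mm, rim rounded 3 mm, so that it stands firmly), and on top of it on the axis a slim nozzle 14 mm in diameter and 36 mm long (106 mm overall, about 200 g). Origin: centre of the underside; z runs up the axis to the nozzle. It starts standing upright on the bench. It may be absent.
- pigment_2: Pigment cartridge, white with a blue band and a white nozzle; same upright cylinder, body 40 mm in diameter and 70 mm high with a heavy steel foot (lower 15 mm, rim rounded 3 mm, so that it stands firmly), and on top of it on the axis a slim nozzle 14 mm in diameter and 36 mm long (106 mm overall, about 200 g). Origin: centre of the underside; z runs up the axis to the nozzle. It starts standing upright on the bench. It may be absent.
- pigment_3: Pigment cartridge, white with a yellow band and a white nozzle; same upright cylinder, body 40 mm in diameter and 70 mm high with a heavy steel foot (lower 15 mm, rim rounded 3 mm, so that it stands firmly), and on top of it on the axis a slim nozzle 14 mm in diameter and 36 mm long (106 mm overall, about 200 g). Origin: centre of the underside; z runs up the axis to the nozzle. It starts standing upright on the bench. It may be absent.
- pigment_4: Pigment cartridge, white with a green band and a white nozzle; same upright cylinder, body 40 mm in diameter and 70 mm high with a heavy steel foot (lower 15 mm, rim rounded 3 mm, so that it stands firmly), and on top of it on the axis a slim nozzle 14 mm in diameter and 36 mm long (106 mm overall, about 200 g). Origin: centre of the underside; z runs up the axis to the nozzle. It starts standing upright on the bench. It may be absent.
- pigment_5: Pigment cartridge, white with a grey band and a white nozzle; same upright cylinder, body 40 mm in diameter and 70 mm high with a heavy steel foot (lower 15 mm, rim rounded 3 mm, so that it stands firmly), and on top of it on the axis a slim nozzle 14 mm in diameter and 36 mm long (106 mm overall, about 200 g). Origin: centre of the underside; z runs up the axis to the nozzle. It starts standing upright on the bench. It may be absent.
- pigment_6: Pigment cartridge, white with a black band and a white nozzle; same upright cylinder, body 40 mm in diameter and 70 mm high with a heavy steel foot (lower 15 mm, rim rounded 3 mm, so that it stands firmly), and on top of it on the axis a slim nozzle 14 mm in diameter and 36 mm long (106 mm overall, about 200 g). Origin: centre of the underside; z runs up the axis to the nozzle. It starts standing upright on the bench. It may be absent.
- tin_floor (a point): Centre of the inner floor of the round white paint-splashed tin, which is fixed on a round steel weigh pan (164 mm across, 12 mm high). The tin is 132 mm inside and 140 mm outside, its wall 4 mm; the inner floor is 16 mm and the rim 76 mm above the bench, so seated cartridges stand proud of the rim by 10 mm plus their nozzles. z up. Six cartridges just fit in a ring round one in the middle, at about 43 mm from the centre, 60 degrees apart.
- lid: The steel lid that lies loose on the tin at the start: a disc 144 mm across and 5 mm thick with a yellow face, under it a locating plug 112 mm across and 6 mm deep, on top of it in the middle a black knob 22 mm across and 26 mm high; 37 mm high overall, about 200 g. Origin: centre of the underside of the plug (70 mm above the bench while on the tin, 0 when it lies on the bench); z up through the knob.
- plate: The colour sample plate: blue resin slab 130 x 70 x 8 mm (x, y, z) with a yellow patch, lying flat on the bench, about 120 g. Origin: centre of the underside; x along its length towards the end that goes into the holder first. An upright black grip rib 28 mm long (x), 14 mm thick (y), 32 mm high stands on it 49 mm from the centre towards the rear (-x) end.
- plate_rib (a point): Middle of the top of the plate's black grip rib, 40 mm above the plate's underside; axes as the plate's.
- holder_mouth (a point): Middle of the mouth of the plate holder, at bench level: a low red-roofed fixed housing with a slot 75 mm wide, 12 mm high and 80 mm deep to a solid back stop; the bench is its floor, the roof is 20 mm high outside. x points into the slot, y across it, z up. Two guides 12 mm high flare out for about 19 mm in front of the mouth, to about 95 mm apart. With its end on the stop the plate's origin is 15 mm inside the mouth and 50 mm of the plate, with the rib, stays outside.
- jar: Bystander: closed jar with a red lid, 60 mm across, 90 mm high; origin at the centre of the underside.
- cup: Bystander: grey mixing cup 72 mm across, 80 mm high; origin at the centre of the underside.
- spatula: Bystander: spatula with a wooden handle lying on the bench beyond the cartridges, about 250 mm long; origin under its middle.
Not all that is in view belongs to the job. What is shaped like the pigment_4 but purple or turquoise is not meant.

How it is judged:
By the outcome, as a careful person would: the job done as asked, in the order asked, and still so for the second after the job is handed in, with the robot touching nothing.
Of pigment_1, pigment_2, pigment_3, pigment_4, pigment_5, pigment_6 only 4 to 6 are there at a start; the rules pass over those that are not, and their reading is None.
At some moment in a run one of hardener, pigment_1, pigment_2, pigment_3, pigment_4, pigment_5, pigment_6, plate may be knocked a few centimetres aside while the robot is not near it.
It also fails if it takes over 210 s, if anything falls off the work surface, if the arm or the gripper's body presses on something with over 40 N, if the wrist force passes 120 N, or if a joint passes its speed limit or range.

ROBOT

A 6-joint arm with a two-finger parallel gripper is mounted at the origin on the work surface. World frame = base frame: x ahead of the robot, y to its left, z up, the work surface at z = 0. Lengths are in m, angles in rad, forces in N, time in s.
With the tool pointing down it reaches from about 0.35 to 0.775 m from the base axis. Payload 5.5 kg.
Tool frame: the origin (TCP) lies between the finger pads; the fingertips stand 19 mm ahead of it and the grasp point (between the pads) is the TCP; z points along the fingers, x is the direction in which the jaws open and shut, and the axes are right-handed (so a half turn about z gives the same grasp; the last joint's range is limited). The gripper opens to 85 mm and grips with 20 to 120 N. Pads are 22 mm wide; open, the fingers measure 114 mm over their backs; the gripper's body (76 mm by 85 mm) begins 54 mm behind the grasp point. The pads swing forward as they close: fully open they stand 13 mm farther back than shut.
Start: joints at [1.023, 0.313, 0.046, 1.304, 0, 1.431], TCP at [0.228, 0.528, 0.25] pointing down, gripper open.
Joint ranges: [-2.76, 2.76], [-0.86, 1.69], [-1.03, 1.26], [-2.2, 2.34], [-1.47, 1.5], [-3.14, 3.14]. Speed limits (rad/s): [2.57, 2.57, 3.14, 3.14, 3.14, 3.14].

INTERFACE

Orientations are given as a unit quaternion [w, x, y, z].
In Python, from workcell import env gives the robot as it stands. The module is installed in compiled form; this text tells all that it offers.
- The arm moves only by the tool carry_out, never from a script. Its argument "steps" is a list of rows, each a list of 7 numbers: the gripper command: -1 is shut, 1 is fully open, values between are in proportion, then the shift along the tool's x, y, z in m, then the turn, a rotation vector about the tool's x, y, z in rad. A call has 1 to 20 rows; each row shifts and turns the commanded pose from where the row before left it, along the tool's axes as they then stand; what a row does not reach is not made up. A row lasts 1/8 s, in which the tool goes at most 62.5 mm and 10.7 degrees, less where a joint would pass 70% of its speed; a pose out of reach is approached as far as the arm can. A call with a gripper value outside its range is refused whole. The fingers move at their own pace and stop on an object; "grip_force" is the grip in N (left out, the last holds). Time passes only in rows, so rows that do not move let the fingers close. It gives the time, the measured TCP pose, the force and the opening at its end, in the units of the state.
- env.get_state(): the state, without advancing time (a new reading comes with each control period).
- env.read_camera(name): name is "scene" or "side" or "wrist"; returns a dict with "color" (400x640x3 uint8, red, green, blue), "K" (3x3 intrinsics, pixels), "R" (3x3) and "t" (3): a world point X has camera coordinates R X + t. Camera axes: x right, y down, z forward; pixel columns grow to the right and rows downward; lengths in m; the calibration is good to about 2 mm. The wrist camera is an equidistant fisheye: a pixel r from the principal point sees the ray r / f radians off the axis. A picture is of the moment at which its call begins. There is no depth.
- env.hand_in(): hands the job in, once; it reports no verdict.
The state is a dict: "clock": time; "joint_pos": joint angles; "qvel": joint speeds; "tau": joint torques, N m; "tcp_pos": TCP position; "orientation": TCP orientation; "wrist_force": force on the tool from outside, world axes, zero at the start; "ft_torque": the same for the moment, N m; "finger_gap": finger opening in m.
Only numpy, scipy, OpenCV 4.12 (cv2) and the standard library are available. Lean on these libraries where they do the work, as an engineer would, in place of code of your own. Each camera call takes 0.05 s, during which the arm holds its last target. There are 200 camera calls.

## Working session

There is one attempt and no reset: what is moved stays moved. The work goes in short steps, Python scripts to look and compute and a tool call to move; the robot and the scene stay as the last step left them, time stands still between calls to the robot, and variables do not carry over. Pictures are saved under pics/ and viewed, about 12 in all and at most 16, crops included, and the job is handed in when it is done.

Besides the shell and the picture viewer there is one more tool, called after "Call:" as name([rows], argument=value, ...), one row to a line, values as JSON. carry_out: Moves the arm, as the interface text tells. Its arguments: {"type":"object","properties":{"steps":{"type":"array","items":{"type":"array","items":{"type":"number"}}},"grip_force":{"type":"number"}},"required":["steps"]}

```bash
mkdir -p pics && python3 - <<'E'
from workcell import env
import cv2
s=env.get_state();print({k:(v if not hasattr(v,'round') else v) for k,v in s.items()})
for n in("scene","side","wrist"):
    c=env.read_camera(n);cv2.imwrite(f"pics/{n}0.png",c["color"][:,:,::-1]);print(n,c["K"].tolist(),c["R"].round(4).tolist(),c["t"].round(4).tolist())
E
```

```text
{'clock': 0.0, 'joint_pos': array([1.02339051e+00, 3.14014957e-01, 4.50117010e-02, 1.30364202e+00,
       2.97295812e-05, 1.43124631e+00]), 'qvel': array([-6.47276029e-05,  4.60579815e-04, -2.76191210e-04,  8.04138505e-04,
        2.25815034e-03,  4.59811292e-04]), 'tau': array([ 1.48766694e-04, -4.80624783e+01,  2.98534513e+01,  1.92823517e-02,
       -2.02957240e-04,  8.97252363e-06]), 'tcp_pos': array([0.2277929 , 0.52743401, 0.24941397]), 'orientation': array([ 3.81939373e-04,  8.35655657e-01,  5.49252918e-01, -8.42020640e-04]), 'wrist_force': array([-0.29769324, -0.50302771, -0.09504225]), 'ft_torque': array([ 0.02249865,  0.0090255 , -0.00978132]), 'finger_gap': 0.08538519155756893}
scene [[462.587451786392, 0.0, 319.768906422031], [0.0, 462.587451786392, 195.47455386392383], [0.0, 0.0, 1.0]] [[0.5263, 0.8503, -0.0092], [0.4784, -0.305, -0.8235], [-0.703, 0.429, -0.5673]] [-0.3136, -0.2317, 1.5507]
side [[462.9931453626071, 0.0, 325.6707430188626], [0.0, 462.9931453626071, 194.66522215401528], [0.0, 0.0, 1.0]] [[0.8009, -0.5987, 0.0091], [-0.2912, -0.4027, -0.8678], [0.5232, 0.6924, -0.4969]] [-0.455, 0.2474, 0.8818]
wrist [[309.70691628693146, 0.0, 322.87219634383797], [0.0, 309.70691628693146, 198.33280678033896], [0.0, 0.0, 1.0]] [[0.3972, 0.9177, -0.0018], [0.8835, -0.3818, 0.2715], [0.2485, -0.1094, -0.9624]] [-0.5752, -0.0347, 0.3795]
```

View pics/scene0.png

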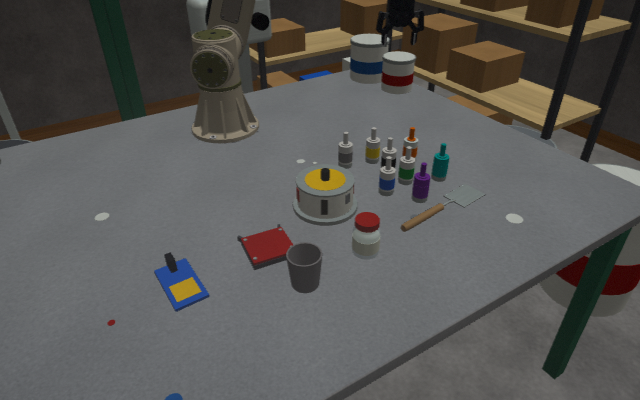

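View pics/side0.png

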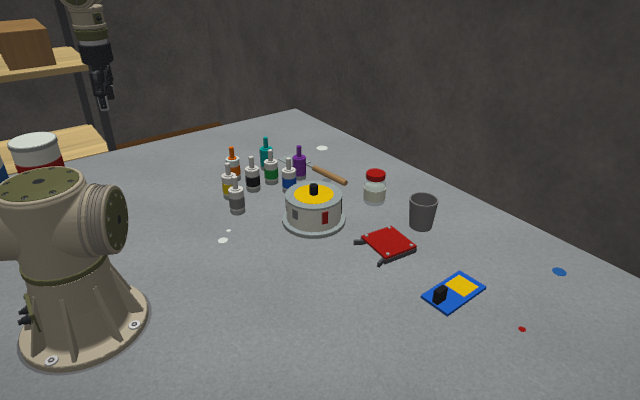

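The scene view shows 6 wanted cartridges: grey (345,150), yellow (373,147), black (389,157), hardener (411,147), green (407,167) and blue (387,178). There is no red one. It also shows the tin (325,195), holder (268,245) and plate (181,283). The side view agrees.

```bash
cat > h.py <<'E'
import numpy as np, cv2
from workcell import env
from scipy.spatial.transform import Rotation as Ro
def rays(c,uv):
    uv=np.atleast_2d(np.array(uv,float));K=c["K"]
    x=(uv-[K[0,2],K[1,2]])/K[0,0]
    if c.get("fish"):
        r=np.linalg.norm(x,axis=1)[:,None]+1e-12; d=np.hstack([x/r*np.sin(r),np.cos(r)])
    else: d=np.hstack([x,np.ones((len(x),1))])
    return -c["R"].T@c["t"], d@c["R"]
def cast(c,uv,z):
    o,d=rays(c,uv); return o+d*((z-o[2])/d[:,2])[:,None]
def proj(c,X):
    p=np.atleast_2d(X)@c["R"].T+c["t"];K=c["K"]
    if c.get("fish"):
        r=np.linalg.norm(p[:,:2],axis=1);th=np.arctan2(r,p[:,2]);q=p[:,:2]/(r+1e-12)[:,None]*th[:,None]
    else: q=p[:,:2]/p[:,2:]
    return q*K[0,0]+[K[0,2],K[1,2]]
def cam(n,f=None):
    c=env.read_camera(n);c["fish"]=n=="wrist"
    if f: cv2.imwrite("pics/"+f,c["color"][:,:,::-1])
    return c
def mask(c,lo,hi): return cv2.inRange(cv2.cvtColor(c["color"],cv2.COLOR_RGB2HSV),np.array(lo),np.array(hi))
def blobs(m,amin=8):
    n,l,s,ce=cv2.connectedComponentsWithStats(m)
    return [(int(s[i,4]),ce[i]) for i in range(1,n) if s[i,4]>=amin]
def yaw():
    R=Ro.from_quat(env.get_state()["orientation"],scalar_first=True).as_matrix();return R
E
python3 - <<'E'
from h import *
c=cam("scene");
for n,p,z in [("grey",(346,134),.106),("yel",(374,130),.106),("blk",(389.5,141),.106),("har",(412,129),.106),("grn",(408,150),.106),("blu",(388,158),.106),("purple",(423,166),.106),("turq",(443,146),.106),("knob",(325,170),.107),("plate",(181,283),.004),("rib",(170,258),.03),("holder",(268,245),.02),("jar",(367,221),.09),("cup",(304,252),.08)]:
    print(n,cast(c,p,z)[0].round(3))
d=cam("side")
for n,p,z in [("grey",(235.5,178),.106),("yel",(227.5,164),.106),("blk",(251.5,157),.106),("har",(231.5,149),.106),("grn",(270,151),.106),("blu",(288.5,159),.106),("knob",(314,185),.107),("plate",(454,292),.004),("holder",(389,243),.02)]:
    print(n,cast(d,p,z)[0].round(3))
E
```

```text
grey [0.434 0.186 0.106]
yel [0.456 0.265 0.106]
blk [0.53  0.26  0.106]
har [0.508 0.357 0.106]
grn [0.594 0.269 0.106]
blu [0.599 0.2   0.106]
purple [0.675 0.247 0.106]
turq [0.627 0.359 0.106]
knob [0.564 0.036 0.107]
plate [ 0.637 -0.359  0.004]
rib [ 0.581 -0.36   0.03 ]
holder [ 0.643 -0.163  0.02 ]
jar [0.761 0.015 0.09 ]
cup [ 0.765 -0.14   0.08 ]
grey [0.42  0.187 0.106]
yel [0.44  0.273 0.106]
blk [0.514 0.274 0.106]
har [0.494 0.355 0.106]
grn [0.577 0.279 0.106]
blu [0.591 0.203 0.106]
knob [0.56  0.039 0.107]
plate [ 0.635 -0.357  0.004]
holder [ 0.63  -0.166  0.02 ]
```

View pics/wrist0.png

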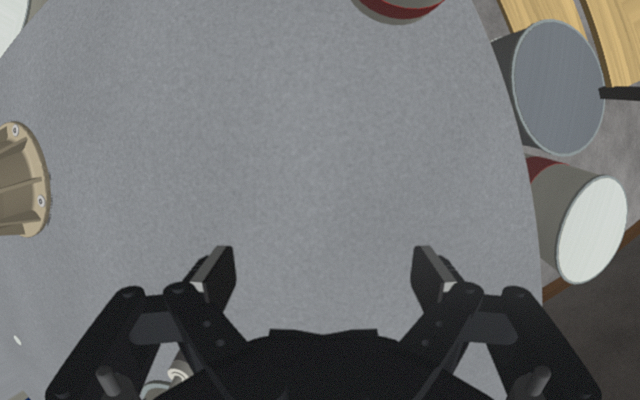

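The gripper hangs at the bottom of the wrist image, with the TCP at about (323,271). Next I square the tool up (yaw 0) and go over the tin.

Call:
carry_out([
  [1,0,0,-0.005,0,0,0.1661],
  [1,0,0,-0.01,0,0,0.1661],
  [1,0,0,-0.01,0,0,0.1661],
  [1,0,0,-0.01,0,0,0.1661],
  [1,0,0,-0.01,0,0,0.1661],
  [1,0,0,-0.005,0,0,0.1661],
  [1,0,0,0,0,0,0.1661],
  [1,0.024,0.035,0,0,0,0],
  [1,0.028,0.041,0,0,0,0],
  [1,0.028,0.041,0,0,0,0],
  [1,0.028,0.041,0,0,0,0],
  [1,0.028,0.041,0,0,0,0],
  [1,0.028,0.041,0,0,0,0],
  [1,0.028,0.041,0,0,0,0],
  [1,0.028,0.041,0,0,0,0],
  [1,0.028,0.041,0,0,0,0],
  [1,0.028,0.041,0,0,0,0],
  [1,0.028,0.041,0,0,0,0],
  [1,0.028,0.041,0,0,0,0],
  [1,0,0,0,0,0,0],
])

```text
clock: 2.75
tcp_pos: [0.5617, 0.0391, 0.2993]
orientation: [0.0, 1.0, -0.002, -0.0]
wrist_force: [-0.6, 0.6, -0.3]
finger_gap: 0.0855
```

```bash
python3 - <<'E'
from h import *
s=env.get_state();print(s["clock"],s["tcp_pos"].round(4),yaw().round(4).tolist())
c=cam("wrist","w1.png")
cam("scene","s1.png")
E
```

```text
2.75 [0.5617 0.0391 0.2993] [[1.0, -0.0043, -0.0005], [-0.0043, -1.0, -0.0003], [-0.0005, 0.0004, -1.0]]
```

View pics/w1.png

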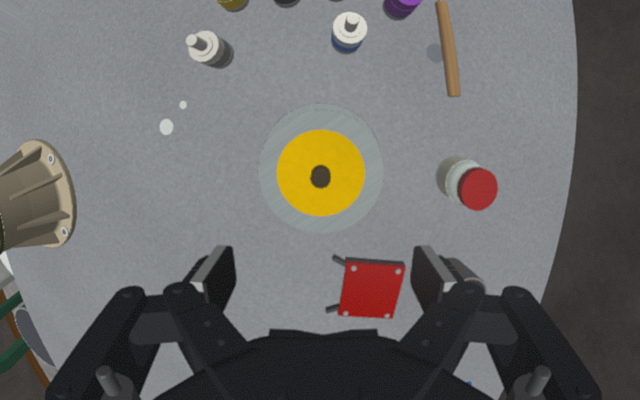

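The lid is in view, with the knob at (320,177). The holder roof is at (372,289) and its mouth guides point left, towards the robot. Measuring the knob and roof.

```bash
python3 - <<'E'
from h import *
c=cam("wrist")
m=mask(c,(0,0,0),(180,255,70)); sub=np.zeros_like(m); sub[150:205,290:350]=m[150:205,290:350]
b=max(blobs(sub),key=lambda t:t[0]); print(b, cast(c,b[1],.105))
y=mask(c,(18,120,120),(35,255,255)); b=max(blobs(y),key=lambda t:t[0]); print("yellow",b,cast(c,b[1],.081))
r=mask(c,(0,150,80),(6,255,255))|mask(c,(172,150,80),(180,255,255)); r[:, 420:]=0
cn=max(cv2.findContours(r,0,2)[0],key=cv2.contourArea); P=cast(c,cn[:,0],.02)[:,:2].astype(np.float32)
print("roof",cv2.minAreaRect(P)); print(cv2.boxPoints(cv2.minAreaRect(P)))
for u in [(334,258),(345,262),(328,309),(339,307)]: print(u,cast(c,u,.012).round(4))
E
```

```text
(59, array([323.15254237, 183.71186441])) [[0.56011148 0.03778566 0.105     ]]
yellow (5557, array([321.99550117, 174.47507648])) [[0.55882084 0.04294553 0.081     ]]
roof ((0.634242594242096, -0.15414787828922272), (0.09861550480127335, 0.09002834558486938), 83.36434936523438)
[[ 0.5838322  -0.19792369]
 [ 0.6732574  -0.20832694]
 [ 0.684653   -0.11037207]
 [ 0.5952278  -0.09996882]]
(334, 258) [[ 0.576  -0.0963  0.012 ]]
(345, 262) [[ 0.5925 -0.1031  0.012 ]]
(328, 309) [[ 0.5677 -0.1899  0.012 ]]
(339, 307) [[ 0.5853 -0.1861  0.012 ]]
```

Call:
carry_out([
  [0.4,-0.002,-0.002,0.03,0,0,0.0],
  [0.4,0,0,0.05,0,0,0],
  [0.4,0,0,0.05,0,0,0],
  [0.4,0,0,0.04,0,0,0],
  [0.4,0,0,0.025,0,0,0],
  [0.4,0,0,0,0,0,0],
  [-1,0,0,0,0,0,0],
  [-1,0,0,0,0,0,0],
  [-1,0,0,0,0,0,0],
  [-1,0,0,0,0,0,0],
  [-1,0,0,0,0,0,0],
  [-1,0,0,-0.01,0,0,0],
  [-1,0,0,-0.03,0,0,0],
  [-1,0,0,-0.04,0,0,0],
], grip_force=40)

```text
clock: 4.65
tcp_pos: [0.5572, 0.0439, 0.1855]
orientation: [-0.0, 1.0, 0.0, -0.001]
wrist_force: [-0.2, 0.6, -1.6]
finger_gap: 0.0203
```

Call:
carry_out([
  [-1,-0.02,0.002,0,0,0,0],
  [-1,-0.04,0.003,0,0,0,0],
  [-1,-0.04,0.003,0,0,0,0],
  [-1,-0.04,0.003,0,0,0,0],
  [-1,-0.022,0.003,0.01,0,0,0],
  [-1,-0.01,0,0.03,0,0,0],
  [-1,0,0,0.04,0,0,0],
  [-1,0,0,0.04,0,0,0],
  [-1,0,0,0.02,0,0,0],
  [-1,0,0,0.008,0,0,0],
  [-1,0,0,0.002,0,0,0],
  [-1,0,0,0,0,0,0],
])

```text
clock: 6.15
tcp_pos: [0.3856, 0.0299, 0.0364]
orientation: [0.0, 1.0, 0.0, -0.0]
wrist_force: [-5.8, -0.6, 6.8]
finger_gap: 0.0206
```

Call:
carry_out([
  [0.4,0,0,0,0,0,0],
  [0.4,0,0,0,0,0,0],
  [0.4,0,0,0,0,0,0],
  [0.4,0,0,-0.03,0,0,0],
  [0.4,0,0,-0.05,0,0,0],
  [0.4,0.015,-0.02,-0.05,0,0,0],
  [0.4,0.02,-0.026,-0.05,0,0,0],
  [0.4,0.02,-0.026,-0.05,0,0,0],
  [0.4,0.02,-0.026,-0.05,0,0,0],
  [0.4,0.02,-0.026,-0.03,0,0,0],
  [0.4,0.02,-0.026,-0.014,0,0,0],
  [0.4,0,0,0,0,0,0],
  [0.4,0,0,0,0,0,0],
])

```text
clock: 7.78
tcp_pos: [0.5007, 0.1797, 0.3585]
orientation: [0.0, 1.0, 0.0, -0.001]
wrist_force: [-0.3, -0.5, 0.4]
finger_gap: 0.0601
```

```bash
python3 - <<'E'
from h import *
s=env.get_state();print(s["clock"],s["tcp_pos"].round(4),s["wrist_force"].round(1))
c=cam("wrist","w2.png")
E
```

```text
7.775 [0.5007 0.1797 0.3585] [-0.3 -0.5  0.4]
```

View pics/w2.png

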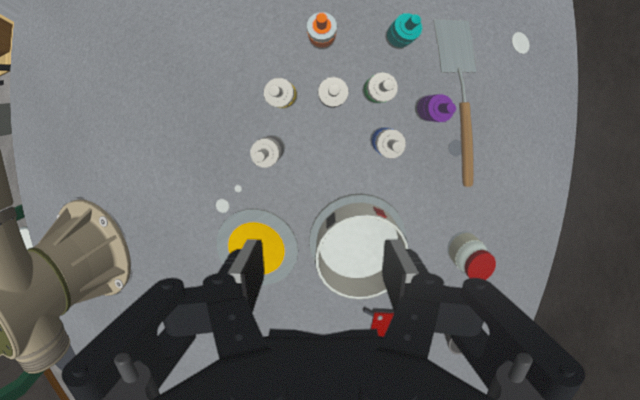

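The lid lies flat on the bench at (256,247) and the tin is open at (362,248). The six cartridges are hardener (322,28), yellow (279,93), black (333,92), green (382,88), grey (264,153) and blue (391,144).

```bash
python3 - <<'E'
from h import *
c=cam("wrist")
g=cv2.cvtColor(c["color"],cv2.COLOR_RGB2GRAY)
for n,(u,v) in dict(har=(322,28),yel=(279,93),blk=(333,92),grn=(382,88),grey=(264,153),blu=(391,144)).items():
    x0,y0=u-24,max(v-24,0); w=cv2.resize(g[y0:v+24,x0:u+24],None,fx=4,fy=4,interpolation=cv2.INTER_CUBIC)
    h=cv2.HoughCircles(cv2.GaussianBlur(w,(0,0),2),cv2.HOUGH_GRADIENT,1,30,param1=80,param2=12,minRadius=50,maxRadius=75)
    h=h[0][0]; p=np.array([x0,y0])+(h[:2]-1.5)/4
    print(n,p.round(1),(h[2]/4).round(1),cast(c,p,.07)[0].round(4))
E
```

```text
har [321.5  24.2] 14.8 [0.4984 0.3712 0.07  ]
yel [278.2  91.8] 14.5 [0.4413 0.2789 0.07  ]
blk [333.   90.5] 14.8 [0.5134 0.2796 0.07  ]
grn [382.2  86. ] 14.1 [0.5788 0.2874 0.07  ]
grey [264.2 152.2] 14.0 [0.4207 0.1978 0.07  ]
blu [391.5 143.2] 14.2 [0.593  0.2103 0.07  ]
```

Call:
carry_out([
  [0.2,0,-0.03,0.01,0,0,0],
  [0.2,0,-0.045,0.025,0,0,0],
  [0.2,0,-0.045,0.03,0,0,0],
  [0.2,-0.0025,-0.045,0.03,0,0,0],
  [0.2,0,-0.02,0.013,0,0,0],
  [0.2,0,0,0,0,0,0],
  [0.2,0,0,0,0,0,0],
])

```text
clock: 8.75
tcp_pos: [0.4991, 0.3639, 0.2524]
orientation: [-0.0, 1.0, -0.0, 0.001]
wrist_force: [0.9, -0.8, 0.7]
finger_gap: 0.051
```

```bash
cat >> h.py <<'E'
def hough(c,u,v,rmin,rmax,win,z,p2=12):
    g=cv2.cvtColor(c["color"],cv2.COLOR_RGB2GRAY);u,v=int(u),int(v)
    x0,y0=max(u-win,0),max(v-win,0); w=cv2.resize(g[y0:v+win,x0:u+win],None,fx=4,fy=4,interpolation=cv2.INTER_CUBIC)
    h=cv2.HoughCircles(cv2.GaussianBlur(w,(0,0),2),cv2.HOUGH_GRADIENT,1,8,param1=80,param2=p2,minRadius=int(rmin*4),maxRadius=int(rmax*4))
    if h is None: return None
    h=h[0][0]; p=np.array([x0,y0])+(h[:2]-1.5)/4
    return p.round(1),(h[2]/4).round(1),cast(c,p,z)[0].round(4)
def near(c,X):
    "body-top and nozzle-top circles of the cartridge expected near X=(x,y)"
    for z,r in((.07,.02),(.106,.007)):
        u,v=proj(c,[*X,z])[0]; d=np.linalg.norm(c["R"]@[*X,z]+c["t"]); R=r/d*310
        print(z,(u.round(),v.round()),hough(c,u,v,R*.85,R*1.2,R*1.7+6,z))
E
python3 - <<'E'
from h import *
s=env.get_state();print(s["clock"],s["tcp_pos"].round(4),s["wrist_force"].round(1))
c=cam("wrist","w3.png"); near(c,(.498,.367))
E
```

```text
8.75 [0.4991 0.3639 0.2524] [ 0.9 -0.8  0.7]Traceback (most recent call last):
  File "<stdin>", line 3, in <module>
  File "h.py", line 40, in near
    print(z,(u.round(),v.round()),hough(c,u,v,R*.85,R*1.2,R*1.7+6,z))
                                  ~~~~~^^^^^^^^^^^^^^^^^^^^^^^^^^^^^
  File "h.py", line 31, in hough
    x0,y0=max(u-win,0),max(v-win,0); w=cv2.resize(g[y0:v+win,x0:u+win],None,fx=4,fy=4,interpolation=cv2.INTER_CUBIC)
                                                  ~^^^^^^^^^^^^^^^^^^^
TypeError: slice indices must be integers or None or have an __index__ method
```

View pics/w3.png

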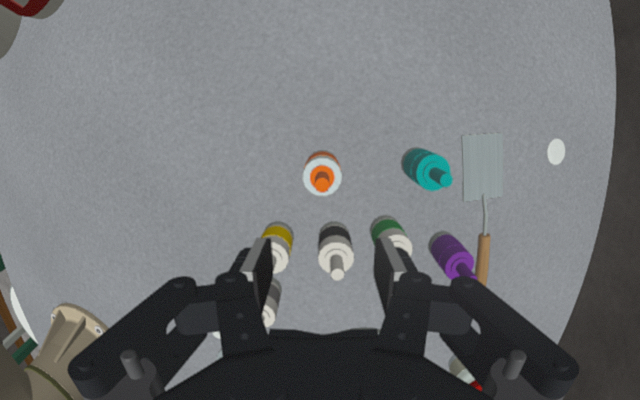

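The hardener is nearly below the TCP: body disc centre (322,178), nozzle (321,180).

```bash
sed -i 's/u,v=int(u),int(v)/u,v,win=int(u),int(v),int(win)/' h.py && python3 - <<'E'
from h import *
c=cam("wrist"); near(c,(.498,.367))
b=max(blobs(mask(c,(5,150,150),(16,255,255))[:, :]),key=lambda t:t[0]);print(b,cast(c,b[1],.1))
E
```

```text
0.07 (np.float64(321.0), np.float64(180.0)) (array([321.5, 176.5]), np.float32(19.3), array([0.4983, 0.3703, 0.07  ]))
0.106 (np.float64(321.0), np.float64(188.0)) None
(388, array([321.42268041, 178.24742268])) [[0.4982969  0.37489277 0.1       ]]
```

Call:
carry_out([
  [-0.1,-0.001,-0.007,0.03,0,0,0],
  [-0.1,0,0,0.05,0,0,0],
  [-0.1,0,0,0.05,0,0,0],
  [-0.1,0,0,0.02,0,0,0],
  [-0.1,0,0,0.01,0,0,0],
  [-0.1,0,0,0,0,0,0],
])

```text
clock: 9.6
tcp_pos: [0.4982, 0.3715, 0.0919]
orientation: [-0.0, 1.0, -0.0, 0.0]
wrist_force: [-0.3, -0.4, 0.4]
finger_gap: 0.0381
```

```bash
python3 - <<'E'
from h import *
s=env.get_state();print(s["clock"],s["tcp_pos"].round(4),s["wrist_force"].round(1),s["finger_gap"])
c=cam("wrist"); 
print(proj(c,[*s["tcp_pos"][:2],.106]),proj(c,[*s["tcp_pos"][:2],.07]))
cv2.imwrite("pics/w4.png",cv2.resize(c["color"][150:400,170:470,::-1],None,fx=2.6,fy=2.4))
near(c,s["tcp_pos"][:2])
E
```

```text
9.6 [0.4982 0.3715 0.0919] [-0.3 -0.4  0.4] 0.03810587889952532
[[323.12891443 288.60080945]] [[322.99157804 251.58082541]]
0.07 (np.float64(323.0), np.float64(252.0)) (array([322.5, 258.2]), np.float32(39.7), array([0.4979, 0.3676, 0.07  ]))
0.106 (np.float64(323.0), np.float64(289.0)) (array([339.8, 262.8]), np.float32(16.5), array([0.5048, 0.3838, 0.106 ]))
```

View pics/w4.png

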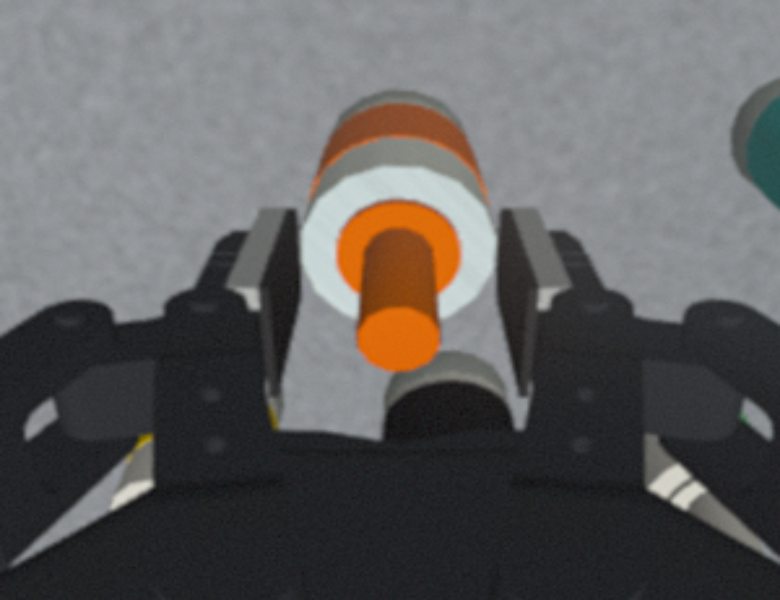

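The open jaws straddle the nozzle, whose top is at about (323,291), within 1 mm of the prediction. So the survey positions can be trusted to about 1 mm. Next: grip, lift and go south of the tin to measure the rim.

Call:
carry_out([
  [-1,0,0,0,0,0,0],
  [-1,0,0,0,0,0,0],
  [-1,0,0,0,0,0,0],
  [-1,0,0,0,0,0,0],
  [-1,0,0,-0.02,0,0,0],
  [-1,0,0,-0.045,0,0,0],
  [-1,0,0,-0.05,0,0,0],
  [-1,0.004,0.02,-0.045,0,0,0],
  [-1,0.008,0.045,-0.03,0,0,0],
  [-1,0.008,0.055,-0.018,0,0,0],
  [-1,0.008,0.055,0,0,0,0],
  [-1,0.008,0.055,0,0,0,0],
  [-1,0.008,0.055,0,0,0,0],
  [-1,0.008,0.055,0,0,0,0],
  [-1,0.008,0.041,0,0,0,0],
  [-1,0.002,0.02,0,0,0,0],
  [-1,0,0,0,0,0,0],
  [-1,0,0,0,0,0,0],
], grip_force=50)

```text
clock: 11.9
tcp_pos: [0.5594, -0.028, 0.2993]
orientation: [-0.0, 1.0, 0.001, -0.0]
wrist_force: [-0.6, 0.7, -1.5]
finger_gap: 0.0124
```

```bash
python3 - <<'E'
from h import *
s=env.get_state();print(s["clock"],s["tcp_pos"].round(4),s["wrist_force"].round(1),s["finger_gap"])
c=cam("wrist"); 
print(proj(c,[.559,.041,.076]),proj(c,[.559,.111,.076]),proj(c,[.629,.041,.076]))
cv2.imwrite("pics/w5.png",c["color"][:,:,::-1])
E
```

```text
11.9 [ 0.5594 -0.028   0.2993] [-0.6  0.7 -1.5] 0.012427375784325005
[[322.51687258 114.21938383]] [[322.5560248   52.61066088]] [[384.86075413 115.3689912 ]]
```

View pics/w5.png

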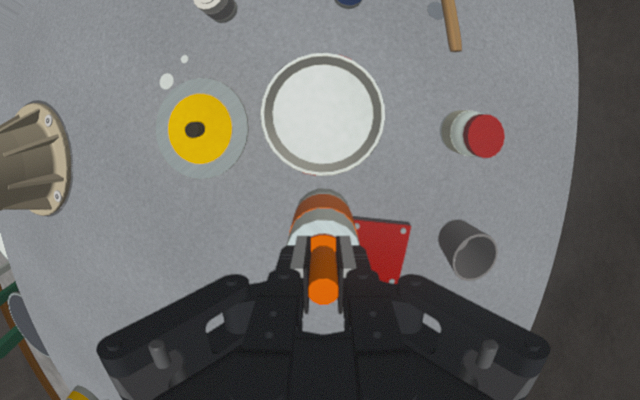

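The rim is clear, centred near (323,114), and the hardener is held upright. I fit a circle to the rim.

```bash
cat >> h.py <<'E'
def tin(c,uv):
    from scipy.optimize import least_squares
    g=cv2.cvtColor(c["color"],cv2.COLOR_RGB2GRAY).astype(np.float32);P=[]
    for a in np.linspace(0,2*np.pi,180,endpoint=False):   # outermost bright-to-dark edge of the rim, radially
        r=np.arange(52,70,.25); pts=np.array(uv)+np.c_[np.cos(a)*r,np.sin(a)*r]
        pr=cv2.remap(g,pts[:,0].astype(np.float32),pts[:,1].astype(np.float32),1)[:,0]
        i=np.argmin(np.diff(cv2.GaussianBlur(pr[:,None],(1,5),0)[:,0])); P.append(pts[i])
    X=cast(c,P,.076)[:,:2]
    f=least_squares(lambda q:np.hypot(*(X-q[:2]).T)-q[2],[.559,.041,.07],loss="soft_l1",f_scale=.0005)
    return f.x.round(4),np.median(abs(f.fun)).round(5)
E
python3 - <<'E'
from h import *
c=cam("wrist"); print(tin(c,(322.5,114)))
E
```

```text
(array([0.5589, 0.0416, 0.0693]), np.float64(0.00019))
```

Call:
carry_out([
  [-1,0,-0.03,0,0,0,0],
  [-1,0,-0.03,0,0,0,0],
  [-1,0,-0.01,0.02,0,0,0],
  [-1,0,0,0.045,0,0,0],
  [-1,0,0,0.05,0,0,0],
  [-1,0,0,0.04,0,0,0],
  [-1,0,0,0.02,0,0,0],
  [-1,0,0,0.01,0,0,0],
  [-1,0,0,0.004,0,0,0],
  [-1,0,0,0.001,0,0,0],
  [-1,0,0,0,0,0,0],
])

```text
clock: 13.38
tcp_pos: [0.5603, 0.041, 0.1102]
orientation: [0.0, 1.0, 0.0, 0.001]
wrist_force: [0.8, -0.5, -2.1]
finger_gap: 0.0128
```

```bash
python3 - <<'E'
from h import *
for i in range(4):
    cam("side"); print(env.get_state()["tcp_pos"].round(4))
c=cam("wrist");print(proj(c,[.5589,.0416,.076]),proj(c,[.5589,.1116,.076]))
E
```

```text
[0.5603 0.0409 0.1102]
[0.5603 0.0409 0.1101]
[0.5602 0.0409 0.11  ]
[0.5601 0.0409 0.1098]
[[320.8411866  241.18050018]] [[320.56866208 111.71930993]]
```

Call:
carry_out([
  [-1,-0.001,-0.001,0.001,0,0,0],
  [-1,0,0,0.0005,0,0,0],
  [-1,0,0,0,0,0,0],
  [-0.4,0,0,0,0,0,0],
  [-0.4,0,0,0,0,0,0],
  [-0.4,0,0,-0.01,0,0,0],
  [-0.4,0,0,-0.03,0,0,0],
  [-0.4,0,0,-0.04,0,0,0],
  [-0.4,0,0.005,-0.05,0,0,0],
  [-0.4,0,0.035,-0.04,0,0,0],
  [-0.4,0,0.03,-0.018,0,0,0],
  [-0.4,0,0,0,0,0,0],
  [-0.4,0,0,0,0,0,0],
])

```text
clock: 15.25
tcp_pos: [0.5584, -0.0277, 0.2955]
orientation: [-0.0, 1.0, 0.0, -0.0]
wrist_force: [0.7, -0.0, -0.5]
finger_gap: 0.026
```

```bash
python3 - <<'E'
from h import *
s=env.get_state();print(s["clock"],s["tcp_pos"].round(4),s["wrist_force"].round(1),s["finger_gap"])
c=cam("wrist","w6.png"); print(proj(c,[.559,.0415,.086]),proj(c,[.559,.0415,.122]))
print(tin(c,proj(c,[.559,.0415,.076])[0]))
cv2.imwrite("pics/w6.png",cv2.resize(c["color"][20:220,190:450,::-1],None,fx=3,fy=3,interpolation=2))
E
```

```text
15.25 [ 0.5584 -0.0277  0.2955] [ 0.7 -0.  -0.5] 0.02600578617359553
[[323.4559979  114.03521574]] [[323.52725899 114.11002587]]
(array([0.5589, 0.0416, 0.0693]), np.float64(0.0002))
```

View pics/w6.png

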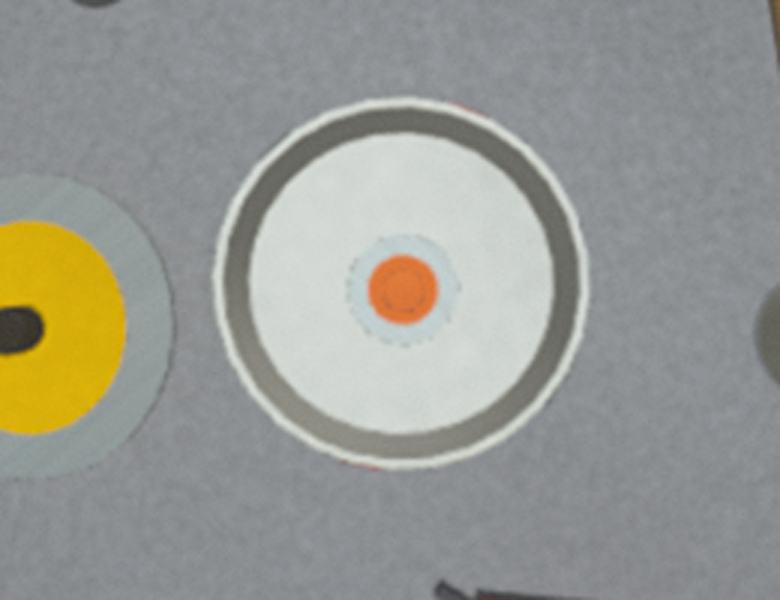

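The hardener stands in the tin, slightly off the rim centre. I measure how much from the same view.

```bash
cat >> h.py <<'E'
def nozc(c,X,z=.122,r=.007,m=None):
    "ellipse centre of an orange/white nozzle-top or body blob near X"
    u,v=proj(c,[*X,z])[0]; return u,v
E
python3 - <<'E'
from h import *
c=cam("wrist"); 
m=mask(c,(3,140,120),(18,255,255)); m[:60]=0; m[170:]=0
b=max(blobs(m),key=lambda t:t[0]);print("orange",b,cast(c,b[1],.12)[0].round(4))
print(hough(c,324.7,116.8,16,22,30,.086,8))
E
```

```text
orange (384, array([324.3359375, 116.546875 ])) [0.5594 0.0395 0.12  ]
None
```

Call:
carry_out([
  [-0.4,0.001,-0.03,0.02,0,0,0],
  [-0.4,0,-0.03,0.03,0,0,0],
  [-0.4,0,-0.009,0.04,0,0,0],
  [-0.4,0,0,0.045,0,0,0],
  [-0.4,0,0,0.03,0,0,0],
  [-0.4,0,0,0.015,0,0,0],
  [-0.4,0,0,0.006,0,0,0],
  [-1,0,0,0,0,0,0],
  [-1,0,0,0,0,0,0],
  [-1,0,0,0,0,0,0],
  [-1,0,0,-0.003,0,0,0],
  [-1,-0.0005,-0.002,0,0,0,0],
  [-1,0,0,0,0,0,0],
  [-1,0,0,0.003,0,0,0],
  [-1,0,0,0,0,0,0],
  [-0.4,0,0,0,0,0,0],
  [-0.4,0,0,0,0,0,0],
  [-0.4,0,0,-0.02,0,0,0],
])

```text
clock: 17.6
tcp_pos: [0.5579, 0.043, 0.1285]
orientation: [-0.0, 1.0, 0.0, -0.002]
wrist_force: [-0.5, -0.5, -0.0]
finger_gap: 0.0256
```

Call:
carry_out([
  [-0.4,0,0,-0.04,0,0,0],
  [-0.4,0,0,-0.04,0,0,0],
  [-0.4,0,0.03,-0.05,0,0,0],
  [-0.4,0,0.04,-0.04,0,0,0],
  [-0.4,0,0,0,0,0,0],
  [-0.4,0,0,0,0,0,0],
])

```text
clock: 18.35
tcp_pos: [0.5589, -0.0269, 0.2991]
orientation: [-0.0, 1.0, -0.0, -0.0]
wrist_force: [0.9, 0.1, -0.6]
finger_gap: 0.0257
```

```bash
python3 - <<'E'
from h import *
s=env.get_state();print(s["clock"],s["tcp_pos"].round(4))
c=cam("wrist"); 
m=mask(c,(3,140,120),(18,255,255)); m[:60]=0; m[170:]=0
b=max(blobs(m),key=lambda t:t[0]);print("orange",b,cast(c,b[1],.12)[0].round(4))
print(tin(c,proj(c,[.559,.0415,.076])[0]))
E
```

```text
18.35 [ 0.5589 -0.0269  0.2991]
orange (368, array([323.3125    , 115.22554348])) [0.5594 0.0412 0.12  ]
(array([0.5589, 0.0416, 0.0693]), np.float64(0.00016))
```

Call:
carry_out([
  [-0.1,0.004,-0.03,0,0,0,0],
  [-0.1,0.006,-0.05,0,0,0,0],
  [-0.1,0.008,-0.05,-0.0,0,0,0],
  [-0.1,0.008,-0.05,0.015,0,0,0],
  [-0.1,0.008,-0.036,0.025,0,0,0],
  [-0.1,0,-0.02,0.01,0,0,0],
  [-0.1,0,0,0,0,0,0],
  [-0.1,0,0,0,0,0,0],
])

```text
clock: 19.4
tcp_pos: [0.5931, 0.2083, 0.2503]
orientation: [0.0, 1.0, -0.0, 0.0]
wrist_force: [0.2, -0.1, 0.6]
finger_gap: 0.0385
```

```bash
cat > n.py <<'E'
import sys
from h import *
s=env.get_state();T=s["tcp_pos"];print(s["clock"],T.round(4))
c=cam("wrist"); near(c,[float(a) for a in sys.argv[1:3]])
m=cv2.inRange(cv2.cvtColor(c["color"],cv2.COLOR_RGB2HSV),np.array((0,0,150)),np.array((180,70,255)))
u,v=proj(c,[float(sys.argv[1]),float(sys.argv[2]),.07])[0].astype(int)
for a,p in blobs(m,100):
    if abs(p[0]-u)<30 and abs(p[1]-v)<30: print("white",a,p.round(1),cast(c,p,.07)[0].round(4))
E
python3 n.py .593 .209
```

```text
19.4 [0.5931 0.2083 0.2503]
0.07 (np.float64(323.0), np.float64(182.0)) (array([322.2, 181. ]), np.float32(19.3), array([0.5925, 0.2104, 0.07  ]))
0.106 (np.float64(323.0), np.float64(191.0)) (array([322.2, 182. ]), np.float32(6.8), array([0.5926, 0.2175, 0.106 ]))
white 1232 [321.3 181.9] [0.5916 0.2096 0.07  ]
```

Call:
carry_out([
  [-0.1,-0.0005,-0.001,0.03,0,0,0],
  [-0.1,0,0,0.05,0,0,0],
  [-0.1,0,0,0.045,0,0,0],
  [-0.1,0,0,0.025,0,0,0],
  [-0.1,0,0,0.008,0,0,0],
  [-0.1,0,0,0,0,0,0],
  [-1,0,0,0,0,0,0],
  [-1,0,0,0,0,0,0],
  [-1,0,0,0,0,0,0],
  [-1,0,0,-0.02,0,0,0],
  [-1,0,0,-0.045,0,0,0],
  [-1,0,0,-0.05,0,0,0],
  [-1,0,0.02,-0.04,0,0,0],
  [-1,0.003,0.05,0,0,0,0],
  [-1,0.003,0.05,0,0,0,0],
  [-1,0.0015,0.034,0,0,0,0],
  [-1,0,0,0,0,0,0],
  [-1,0,0,0.03,0,0,0],
  [-1,0,0,0.02,0,0,0],
  [-1,0,0,0,0,0,0],
])

```text
clock: 21.95
tcp_pos: [0.5987, 0.057, 0.195]
orientation: [-0.0, 1.0, 0.001, -0.002]
wrist_force: [-0.0, 0.3, -2.1]
finger_gap: 0.0123
```

Call:
carry_out([
  [-1,0.001,0.001,0.015,0,0,0],
  [-1,0,0,0.025,0,0,0],
  [-1,0,0,0.02,0,0,0],
  [-1,0,0,0.015,0,0,0],
  [-1,0,0,0.007,0,0,0],
  [-1,0,0,0.002,0,0,0],
  [-1,0,0,0,0,0,0],
])

```text
clock: 22.82
tcp_pos: [0.601, 0.0551, 0.1125]
orientation: [-0.0, 1.0, 0.0, -0.0]
wrist_force: [-2.3, -0.8, -2.9]
finger_gap: 0.0126
```

Call:
carry_out([
  [-1,-0.0015,0,0.002,0,0,0],
  [-1,0,0,0.0015,0,0,0],
  [-1,0,0,0,0,0,0],
])

```text
clock: 23.2
tcp_pos: [0.6, 0.055, 0.1095]
orientation: [-0.0, 1.0, 0.0, 0.0]
wrist_force: [-0.1, 0.0, -3.2]
finger_gap: 0.0124
```

Call:
carry_out([
  [-1,0,0,0.0015,0,0,0],
  [-1,0,0,0,0,0,0],
  [-0.5,0,0,0,0,0,0],
  [-0.5,0,0,0,0,0,0],
  [-0.5,0,0,-0.01,0,0,0],
  [-0.5,0,0,-0.03,0,0,0],
  [-0.5,0,0,-0.045,0,0,0],
  [-0.1,-0.02,-0.016,-0.05,0,0,0],
  [-0.1,-0.04,-0.031,-0.005,0,0,0],
  [-0.1,-0.04,-0.031,0,0,0,0],
  [-0.1,-0.04,-0.031,0,0,0,0],
  [-0.1,-0.039,-0.033,0,0,0,0],
  [-0.1,0,0,0,0,0,0],
  [-0.1,0,0,0,0,0,0],
])

```text
clock: 24.95
tcp_pos: [0.4213, 0.1971, 0.2487]
orientation: [-0.0, 1.0, 0.001, 0.001]
wrist_force: [0.6, 0.3, 0.3]
finger_gap: 0.0383
```

```bash
python3 n.py .4207 .1965
```

```text
24.95 [0.4213 0.1971 0.2487]
0.07 (np.float64(322.0), np.float64(184.0)) (array([321.8, 183.2]), np.float32(19.2), array([0.4206, 0.1974, 0.07  ]))
0.106 (np.float64(322.0), np.float64(193.0)) (array([321.2, 184.8]), np.float32(7.1), array([0.4201, 0.2043, 0.106 ]))
white 113 [346.7 162.2] [0.4453 0.2189 0.07  ]
white 1214 [322.1 184.1] [0.4209 0.1966 0.07  ]
```

Call:
carry_out([
  [-0.1,-0.0005,0.0005,0.03,0,0,0],
  [-0.1,0,0,0.05,0,0,0],
  [-0.1,0,0,0.045,0,0,0],
  [-0.1,0,0,0.023,0,0,0],
  [-0.1,0,0,0.008,0,0,0],
  [-0.1,0,0,0,0,0,0],
  [-1,0,0,0,0,0,0],
  [-1,0,0,0,0,0,0],
  [-1,0,0,0,0,0,0],
  [-1,0,0,-0.02,0,0,0],
  [-1,0,0,-0.045,0,0,0],
  [-1,0.005,0.01,-0.05,0,0,0],
  [-1,0.03,0.04,-0.04,0,0,0],
  [-1,0.032,0.046,0,0,0,0],
  [-1,0.03,0.0455,0,0,0,0],
  [-1,0,0,0,0,0,0],
  [-1,0,0,0.03,0,0,0],
  [-1,0,0,0.02,0,0,0],
  [-1,0,0,0,0,0,0],
  [-1,0,0,0,0,0,0],
])

```text
clock: 27.5
tcp_pos: [0.5165, 0.0565, 0.1966]
orientation: [-0.0, 1.0, 0.001, 0.0]
wrist_force: [0.6, 0.6, -2.1]
finger_gap: 0.013
```

Call:
carry_out([
  [-1,0.001,0.001,0.015,0,0,0],
  [-1,0,0,0.025,0,0,0],
  [-1,0,0,0.02,0,0,0],
  [-1,0,0,0.015,0,0,0],
  [-1,0,0,0.01,0,0,0],
  [-1,0,0,0.004,0,0,0],
  [-1,0,0,0,0,0,0],
  [-1,0,0,0,0,0,0],
])

```text
clock: 28.5
tcp_pos: [0.5178, 0.0549, 0.109]
orientation: [0.0, 1.0, 0.0, 0.001]
wrist_force: [-5.0, 0.7, 11.7]
finger_gap: 0.0123
```

Call:
carry_out([
  [-0.5,0,0,-0.001,0,0,0],
  [-0.5,0,0,0,0,0,0],
  [-0.5,0,0,-0.01,0,0,0],
  [-0.5,0,0,-0.03,0,0,0],
  [-0.5,0,0,-0.045,0,0,0],
  [-0.3,-0.006,-0.02,-0.05,0,0,0],
  [-0.1,-0.014,-0.042,-0.005,0,0,0],
  [-0.1,-0.019,-0.054,0,0,0,0],
  [-0.1,-0.019,-0.054,0,0,0,0],
  [-0.1,-0.0185,-0.0526,0,0,0,0],
  [-0.1,0,0,0,0,0,0],
  [-0.1,0,0,0,0,0,0],
])

```text
clock: 30.0
tcp_pos: [0.4409, 0.2775, 0.2482]
orientation: [0.0, 1.0, 0.001, 0.0]
wrist_force: [-0.7, -0.6, 0.5]
finger_gap: 0.0384
```

```bash
python3 n.py .4413 .2775
```

```text
30.0 [0.4409 0.2775 0.2482]
0.07 (np.float64(323.0), np.float64(184.0)) (array([322.5, 181.8]), np.float32(19.0), array([0.4407, 0.2794, 0.07  ]))
0.106 (np.float64(323.0), np.float64(193.0)) (array([322.8, 183. ]), np.float32(6.6), array([0.4409, 0.2864, 0.106 ]))
white 3270 [332.3 211.4] [0.4508 0.2483 0.07  ]
```

Call:
carry_out([
  [-0.1,0,-0.001,0.03,0,0,0],
  [-0.1,0,0,0.05,0,0,0],
  [-0.1,0,0,0.045,0,0,0],
  [-0.1,0,0,0.022,0,0,0],
  [-0.1,0,0,0.008,0,0,0],
  [-0.1,0,0,0,0,0,0],
  [-1,0,0,0,0,0,0],
  [-1,0,0,0,0,0,0],
  [-1,0,0,0,0,0,0],
  [-1,0,0,-0.02,0,0,0],
  [-1,0,0,-0.045,0,0,0],
  [-1,0.004,0.01,-0.05,0,0,0],
  [-1,0.014,0.042,-0.045,0,0,0],
  [-1,0.018,0.054,0,0,0,0],
  [-1,0.018,0.054,0,0,0,0],
  [-1,0.018,0.054,0,0,0,0],
  [-1,0.018,0.052,0,0,0,0],
  [-1,0.003,0.006,0,0,0,0],
  [-1,0,0,0,0,0,0],
  [-1,0,0,0,0,0,0],
])

```text
clock: 32.55
tcp_pos: [0.5333, 0.0082, 0.2524]
orientation: [-0.0, 1.0, 0.001, -0.0]
wrist_force: [-0.8, -0.6, -1.5]
finger_gap: 0.0123
```

Call:
carry_out([
  [-1,0,0,0.03,0,0,0],
  [-1,0,0,0.03,0,0,0],
  [-1,0,0,0.01,0,0,0],
  [-1,0,0,0.02,0,0,0],
  [-1,0,0,0.02,0,0,0],
  [-1,0,0,0.015,0,0,0],
  [-1,0,0,0.01,0,0,0],
  [-1,0,0,0.004,0,0,0],
  [-1,0,0,0,0,0,0],
  [-1,0,0,0,0,0,0],
])

```text
clock: 33.8
tcp_pos: [0.5343, 0.0068, 0.114]
orientation: [0.0, 1.0, 0.0, 0.001]
wrist_force: [0.6, 0.3, -2.8]
finger_gap: 0.0128
```

Down a further 5 mm, release, and go to the green one.

Call:
carry_out([
  [-1,-0.0005,0,0.003,0,0,0],
  [-1,0,0,0.002,0,0,0],
  [-1,0,0,0.001,0,0,0],
  [-1,0,0,0,0,0,0],
])

```text
clock: 34.3
tcp_pos: [0.5341, 0.0068, 0.1101]
orientation: [0.0, 1.0, 0.0, 0.001]
wrist_force: [-4.6, 0.7, 17.0]
finger_gap: 0.0125
```

Call:
carry_out([
  [-0.5,0,0,-0.001,0,0,0],
  [-0.5,0,0,0,0,0,0],
  [-0.5,0,0,-0.01,0,0,0],
  [-0.5,0,0,-0.03,0,0,0],
  [-0.5,0,0,-0.045,0,0,0],
  [-0.5,-0.001,-0.01,-0.05,0,0,0],
  [-0.3,-0.003,-0.045,-0.004,0,0,0],
  [-0.1,-0.004,-0.054,0,0,0,0],
  [-0.1,-0.004,-0.054,0,0,0,0],
  [-0.1,-0.004,-0.054,0,0,0,0],
  [-0.1,-0.004,-0.044,0,0,0,0],
  [-0.1,0,-0.01,0,0,0,0],
  [-0.1,0,0,0,0,0,0],
  [-0.1,0,0,0,0,0,0],
])

```text
clock: 36.05
tcp_pos: [0.5135, 0.2768, 0.2475]
orientation: [0.0, 1.0, -0.001, -0.0]
wrist_force: [0.5, 0.2, -0.1]
finger_gap: 0.0387
```

```bash
python3 n.py .5134 .278
```

```text
36.05 [0.5135 0.2768 0.2475]
0.07 (np.float64(323.0), np.float64(183.0)) (array([322.8, 181. ]), np.float32(19.4), array([0.5134, 0.2796, 0.07  ]))
0.106 (np.float64(323.0), np.float64(192.0)) (array([322.8, 182.8]), np.float32(7.0), array([0.5134, 0.286 , 0.106 ]))
```

Call:
carry_out([
  [-0.1,0,-0.002,0.03,0,0,0],
  [-0.1,0,0,0.05,0,0,0],
  [-0.1,0,0,0.045,0,0,0],
  [-0.1,0,0,0.022,0,0,0],
  [-0.1,0,0,0.008,0,0,0],
  [-0.1,0,0,0,0,0,0],
  [-1,0,0,0,0,0,0],
  [-1,0,0,0,0,0,0],
  [-1,0,0,0,0,0,0],
  [-1,0,0,-0.02,0,0,0],
  [-1,0,0,-0.045,0,0,0],
  [-1,0.004,0.01,-0.05,0,0,0],
  [-1,0.01,0.042,-0.045,0,0,0],
  [-1,0.014,0.054,0,0,0,0],
  [-1,0.014,0.054,0,0,0,0],
  [-1,0.014,0.054,0,0,0,0],
  [-1,0.0125,0.052,0,0,0,0],
  [-1,0.002,0.006,0,0,0,0],
  [-1,0,0,0,0,0,0],
  [-1,0,0,0,0,0,0],
])

```text
clock: 38.6
tcp_pos: [0.5834, 0.0093, 0.2523]
orientation: [-0.0, 1.0, 0.001, -0.0]
wrist_force: [0.5, -0.1, -2.0]
finger_gap: 0.0127
```

Call:
carry_out([
  [-1,0,0,0.03,0,0,0],
  [-1,0,0,0.03,0,0,0],
  [-1,0,0,0,0,0,0],
  [-1,0,0,0,0,0,0],
])

```text
clock: 39.1
tcp_pos: [0.5842, 0.0089, 0.1935]
orientation: [0.0, 1.0, 0.001, 0.001]
wrist_force: [0.7, 0.1, -1.7]
finger_gap: 0.0126
```

Call:
carry_out([
  [-1,0,0.0015,0.01,0,0,0],
  [-1,0,0,0.02,0,0,0],
  [-1,0,0,0.02,0,0,0],
  [-1,0,0,0.015,0,0,0],
  [-1,0,0,0.01,0,0,0],
  [-1,0,0,0.007,0,0,0],
  [-1,0,0,0.003,0,0,0],
  [-1,0,0,0,0,0,0],
])

```text
clock: 40.1
tcp_pos: [0.5845, 0.0063, 0.1099]
orientation: [0.0, 1.0, 0.0, 0.001]
wrist_force: [-4.0, 0.0, 10.3]
finger_gap: 0.0127
```

Call:
carry_out([
  [-0.5,0,0,-0.001,0,0,0],
  [-0.5,0,0,0,0,0,0],
  [-0.5,0,0,-0.01,0,0,0],
  [-0.5,0,0,-0.03,0,0,0],
  [-0.5,0,0,-0.045,0,0,0],
  [-0.5,0,-0.01,-0.05,0,0,0],
  [-0.3,-0.001,-0.045,-0.004,0,0,0],
  [-0.1,-0.001,-0.054,0,0,0,0],
  [-0.1,-0.001,-0.054,0,0,0,0],
  [-0.1,-0.001,-0.054,0,0,0,0],
  [-0.1,-0.0015,-0.05,0,0,0,0],
  [-0.1,0,-0.0125,0,0,0,0],
  [-0.1,0,0,0,0,0,0],
  [-0.1,0,0,0,0,0,0],
])

```text
clock: 41.85
tcp_pos: [0.5785, 0.2846, 0.2476]
orientation: [0.0, 1.0, -0.001, 0.0]
wrist_force: [-0.0, 0.4, 0.3]
finger_gap: 0.0384
```

```bash
python3 n.py .5788 .286
```

```text
41.85 [0.5785 0.2846 0.2476]
0.07 (np.float64(323.0), np.float64(182.0)) (array([323.8, 180.8]), np.float32(19.3), array([0.5794, 0.2876, 0.07  ]))
0.106 (np.float64(323.0), np.float64(191.0)) (array([323.8, 182.5]), np.float32(7.1), array([0.5793, 0.294 , 0.106 ]))
white 1212 [323.6 181.5] [0.5793 0.2868 0.07  ]
```

Call:
carry_out([
  [-0.1,0.001,-0.002,0.03,0,0,0],
  [-0.1,0,0,0.05,0,0,0],
  [-0.1,0,0,0.045,0,0,0],
  [-0.1,0,0,0.022,0,0,0],
  [-0.1,0,0,0.008,0,0,0],
  [-0.1,0,0,0,0,0,0],
  [-1,0,0,0,0,0,0],
  [-1,0,0,0,0,0,0],
  [-1,0,0,0,0,0,0],
  [-1,0,0,-0.02,0,0,0],
  [-1,0,0,-0.045,0,0,0],
  [-1,-0.001,0.01,-0.05,0,0,0],
  [-1,-0.004,0.042,-0.02,0,0,0],
  [-1,-0.006,0.054,0,0,0,0],
  [-1,-0.006,0.054,0,0,0,0],
  [-1,-0.003,0.04,0,0,0,0],
  [-1,-0.0005,0.002,0,0,0,0],
  [-1,0,0,0.02,0,0,0],
  [-1,0,0,0.012,0,0,0],
  [-1,0,0,0,0,0,0],
])

```text
clock: 44.4
tcp_pos: [0.558, 0.0867, 0.1942]
orientation: [-0.0, 1.0, 0.001, -0.001]
wrist_force: [-0.3, 0.9, -2.1]
finger_gap: 0.0129
```

Call:
carry_out([
  [-1,0,0.001,0.01,0,0,0],
  [-1,0,0,0.02,0,0,0],
  [-1,0,0,0.02,0,0,0],
  [-1,0,0,0.015,0,0,0],
  [-1,0,0,0.01,0,0,0],
  [-1,0,0,0.007,0,0,0],
  [-1,0,0,0.003,0,0,0],
  [-1,0,0,0,0,0,0],
])

```text
clock: 45.4
tcp_pos: [0.5591, 0.085, 0.1107]
orientation: [-0.0, 1.0, 0.0, 0.0]
wrist_force: [-1.2, 0.2, -1.4]
finger_gap: 0.0123
```

Call:
carry_out([
  [-1,0,0,0.001,0,0,0],
  [-1,0,0,0.0005,0,0,0],
  [-0.5,0,0,0,0,0,0],
  [-0.5,0,0,0,0,0,0],
  [-0.5,0,0,-0.01,0,0,0],
  [-0.5,0,0,-0.03,0,0,0],
  [-0.5,0,0,-0.045,0,0,0],
  [-0.5,0,0.015,-0.05,0,0,0],
  [-0.5,0,0.05,-0.05,0,0,0],
  [-0.5,0,0.048,-0.005,0,0,0],
  [-0.5,0,0,0,0,0,0],
  [-0.5,0,0,0,0,0,0],
])

```text
clock: 46.9
tcp_pos: [0.5587, -0.0222, 0.2932]
orientation: [-0.0, 1.0, -0.0, -0.0]
wrist_force: [-0.1, 0.3, 0.4]
finger_gap: 0.0215
```

```bash
python3 - <<'E'
from h import *
s=env.get_state();print(s["clock"],s["tcp_pos"].round(4))
c=cam("wrist"); print(proj(c,[.559,.0415,.076]))
cv2.imwrite("pics/w7.png",cv2.resize(c["color"][20:400,190:550,::-1],None,fx=2,fy=1.55,interpolation=2))
print(tin(c,proj(c,[.559,.0415,.076])[0]))
for n,X in dict(har=(.5594,.0412),blu=(.6,.055),grey=(.518,.055),yel=(.534,.0068),blk=(.5845,.0065),grn=(.559,.085)).items():
    u,v=proj(c,[*X,.086])[0]; print(n,(u.round(1),v.round(1)),hough(c,u,v,16.5,20.5,27,.086,8))
E
```

```text
46.9 [ 0.5587 -0.0222  0.2932]
[[323.08631158 118.95928204]]
(array([0.5589, 0.0412, 0.069 ]), np.float64(0.0005))
har (np.float64(323.5), np.float64(119.4)) (array([323., 118.]), np.float32(19.2), array([0.5589, 0.0427, 0.086 ]))
blu (np.float64(361.8), np.float64(106.9)) (array([362., 105.]), np.float32(18.4), array([0.6002, 0.0571, 0.086 ]))
grey (np.float64(284.4), np.float64(107.0)) (array([285.8, 107.2]), np.float32(19.4), array([0.5194, 0.0547, 0.086 ]))
yel (np.float64(299.9), np.float64(151.5)) (array([299.8, 151.2]), np.float32(17.8), array([0.5339, 0.0071, 0.086 ]))
blk (np.float64(346.8), np.float64(151.7)) (array([344. , 148.8]), np.float32(16.8), array([0.5814, 0.0097, 0.086 ]))
grn (np.float64(323.1), np.float64(78.6)) (array([323. ,  80.8]), np.float32(19.4), array([0.5589, 0.0827, 0.086 ]))
```

View pics/w7.png

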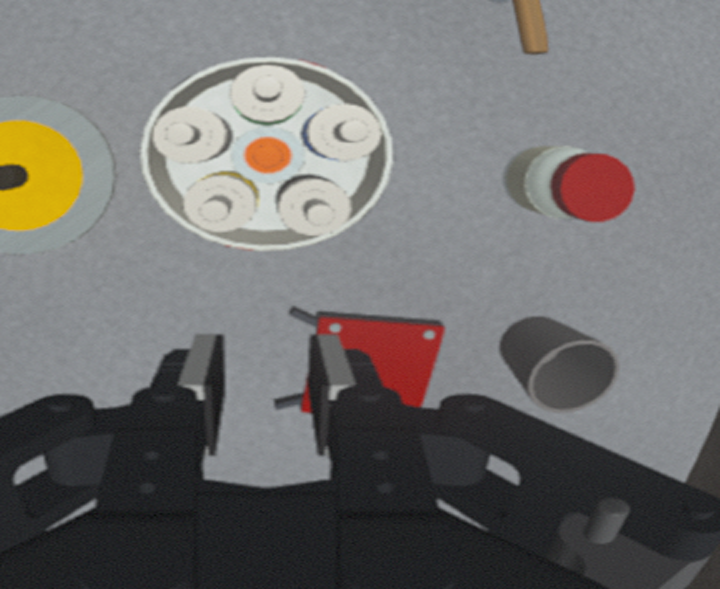

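All six cartridges stand in the tin, with the hardener in the middle at (267,155) in the crop and five pigments spread evenly round it. Now the plate.

Call:
carry_out([
  [0,0.002,0.02,0,0,0,0],
  [0,0.005,0.045,0,0,0,0],
  [0,0.005,0.045,0,0,0,0],
  [0,0.005,0.045,0,0,0,0],
  [0,0.005,0.045,0,0,0,0],
  [0,0.005,0.045,0,0,0,0],
  [0,0.005,0.045,0,0,0,0],
  [0,0.005,0.045,0,0,0,0],
  [0,0.003,0.023,0,0,0,0],
  [0,0,0,0,0,0,0],
  [0,0,0,0,0,0,0],
])

```text
clock: 48.32
tcp_pos: [0.599, -0.3795, 0.2926]
orientation: [-0.0, 1.0, 0.001, -0.0]
wrist_force: [-1.0, -0.4, 0.0]
finger_gap: 0.0425
```

```bash
python3 - <<'E'
from h import *
s=env.get_state();print(s["clock"],s["tcp_pos"].round(4),s["joint_pos"].round(2))
c=cam("wrist","w8.png")
E
```

```text
48.325 [ 0.599  -0.3795  0.2926] [-0.68  0.61  0.6   1.57  0.    0.89]
```

View pics/w8.png

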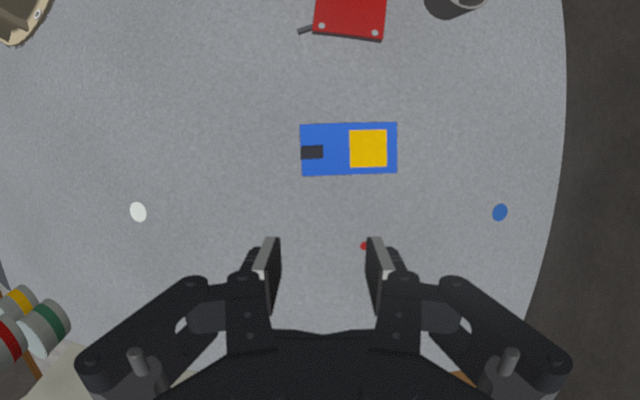

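The plate (blue) spans cols 300–397 and rows 122–177, with the rib at (312,152) and the holder at the top. I measure these, and also where the cans at the lower left stand.

```bash
python3 - <<'E'
from h import *
c=cam("wrist")
for u in [(40,330),(5,345),(22,300)]: print(u,cast(c,u,0.0)[0].round(3),cast(c,u,0.07)[0].round(3))
m=mask(c,(100,120,60),(125,255,255))|mask(c,(18,120,120),(35,255,255)); m[:90]=0;m[200:]=0;m[:,:270]=0;m[:,420:]=0
cn=cv2.findContours(m,0,1)[0]; cn=np.vstack([k for k in cn if cv2.contourArea(k)>100])
h=cv2.convexHull(cn)[:,0]
P=cast(c,h,.008)[:,:2].astype(np.float32); r=cv2.minAreaRect(P); print("plate",r); print(cv2.boxPoints(r).round(4))
d=mask(c,(0,0,0),(180,255,75)); d[:135]=0;d[170:]=0;d[:,:290]=0;d[:,340:]=0
k=max(cv2.findContours(d,0,1)[0],key=cv2.contourArea); print("rib px",cv2.minAreaRect(k),cast(c,cv2.minAreaRect(k)[0],.04),cast(c,cv2.minAreaRect(k)[0],.03))
E
```

```text
(40, 330) [-0.166 -0.797  0.   ] [-0.038 -0.716  0.07 ]
(5, 345) [-0.513 -0.961  0.   ] [-0.326 -0.851  0.07 ]
(22, 300) [-0.195 -0.706  0.   ] [-0.062 -0.639  0.07 ]
plate ((0.6335440874099731, -0.355705589056015), (0.12864817678928375, 0.06920162588357925), 2.328303337097168)
[[ 0.5679 -0.3237]
 [ 0.5707 -0.3929]
 [ 0.6992 -0.3877]
 [ 0.6964 -0.3185]]
rib px ((311.0, 151.5), (11.0, 20.0), 90.0) [[ 0.58452514 -0.35587581  0.04      ]] [[ 0.58414446 -0.35711158  0.03      ]]
```

Call:
carry_out([
  [0,0,-0.03,0,0,0,0],
  [0,0,-0.045,0.01,0,0,0],
  [0,0,-0.045,0.02,0,0,0],
  [0,0,-0.03,0.02,0,0,0],
  [0,0,-0.01,0.01,0,0,0],
  [0,0,0,0,0,0,0],
  [0,0,0,0,0,0,0],
])

```text
clock: 49.3
tcp_pos: [0.5994, -0.2213, 0.234]
orientation: [0.001, 1.0, -0.0, 0.001]
wrist_force: [-0.7, 0.3, -0.2]
finger_gap: 0.0424
```

```bash
python3 - <<'E'
from h import *
s=env.get_state();print(s["clock"],s["tcp_pos"].round(4))
c=cam("wrist")
r=mask(c,(0,150,80),(6,255,255))|mask(c,(172,150,80),(180,255,255)); r[:, 440:]=0
cn=max(cv2.findContours(r,0,1)[0],key=cv2.contourArea); P=cast(c,cn[:,0],.02)[:,:2].astype(np.float32)
R=cv2.minAreaRect(P);print("roof",R); print(cv2.boxPoints(R).round(4)); u0,v0=cn[:,0].mean(0); print(u0,v0)
cv2.imwrite("pics/w9.png",cv2.resize(c["color"][40:240,230:430,::-1],None,fx=3,fy=3,interpolation=2))
E
```

```text
49.3 [ 0.5994 -0.2213  0.234 ]
roof ((0.6347947716712952, -0.1560181975364685), (0.09645533561706543, 0.08983661234378815), 83.44148254394531)
[[ 0.5847 -0.1988]
 [ 0.6739 -0.2091]
 [ 0.6849 -0.1132]
 [ 0.5957 -0.103 ]]
352.3675 119.2875
```

View pics/w9.png

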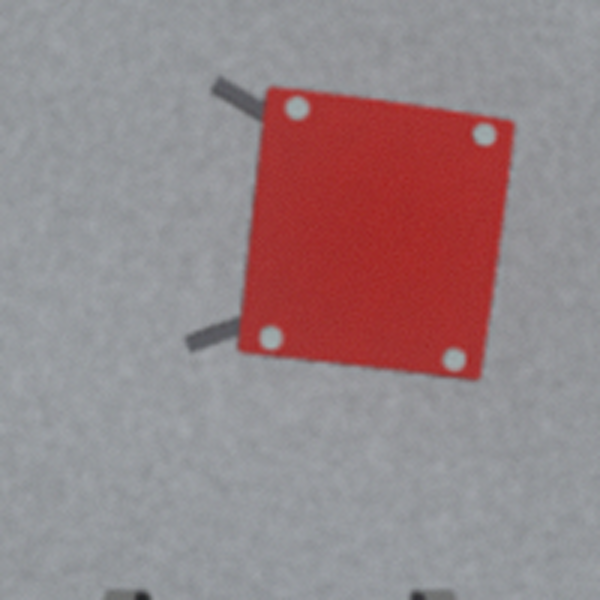

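The holder is clear: the mouth edge faces the robot, with guides at crop (215,82) and (188,343), and the slot yaw is −6.6°. I go over the plate's rib with the jaws turned across it.

Call:
carry_out([
  [-0.1,-0.005,0.03,0,0,0,0],
  [-0.1,-0.005,0.045,0,0,0,0],
  [-0.1,-0.005,0.045,0,0,0,0],
  [-0.1,0,0.0165,0,0,0,0.1701],
  [-0.1,0,0,0,0,0,0.1701],
  [-0.1,0,0,0,0,0,0.1701],
  [-0.1,0,0,0,0,0,0.1701],
  [-0.1,0,0,0,0,0,0.1701],
  [-0.1,0,0,0,0,0,0.1701],
  [-0.1,0,0,0,0,0,0.1701],
  [-0.1,0,0,0,0,0,0.1701],
  [-0.1,0,0,0,0,0,0.1701],
  [-0.1,0,0,0,0,0,0],
  [-0.1,0,0,0,0,0,0],
])

```text
clock: 51.1
tcp_pos: [0.5839, -0.3576, 0.2333]
orientation: [-0.0, 0.722, -0.692, 0.0]
wrist_force: [0.3, -0.4, 0.4]
finger_gap: 0.0388
```

```bash
cat > p.py <<'E'
from h import *
s=env.get_state();R=yaw();print(s["clock"],s["tcp_pos"].round(4),s["joint_pos"].round(2),"yaw",np.degrees(np.arctan2(R[1,0],R[0,0])).round(2))
c=cam("wrist")
hsv=cv2.cvtColor(c["color"],cv2.COLOR_RGB2HSV)
m=mask(c,(100,120,60),(125,255,255))|mask(c,(18,120,120),(35,255,255))
cn=[k for k in cv2.findContours(m,0,1)[0] if cv2.contourArea(k)>60]
cn=[k for k in cn if np.hypot(*(k[:,0].mean(0)-[320,170]))<150]
h=cv2.convexHull(np.vstack(cn))[:,0]
P=cast(c,h,.008)[:,:2].astype(np.float32); r=cv2.minAreaRect(P); print("plate",r)
E
python3 p.py; python3 - <<'E'
from h import *
c=cam("wrist","w10.png")
E
```

```text
51.1 [ 0.5839 -0.3576  0.2333] [-0.67  0.54  0.35  1.38  0.    2.43] yaw -87.59
plate ((0.6335641741752625, -0.35567784309387207), (0.128546342253685, 0.06934019923210144), 2.433621644973755)
```

View pics/w10.png

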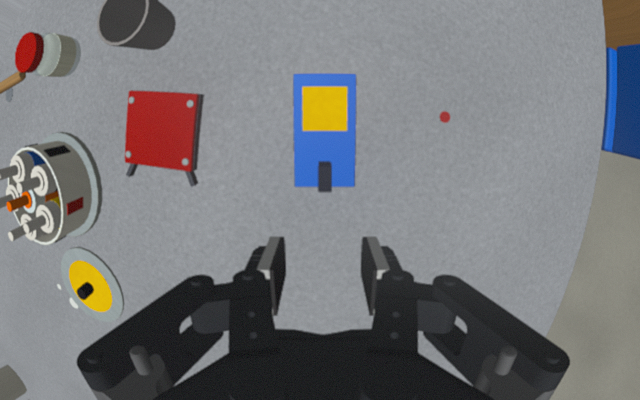

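Call:
carry_out([
  [-0.1,0,-0.0005,0.03,0,0,0],
  [-0.1,0,0,0.05,0,0,0],
  [-0.1,0,0,0.05,0,0,0],
  [-0.1,0,0,0.045,0,0,0],
  [-0.1,0,0,0.02,0,0,0],
  [-0.1,0,0,0.007,0,0,0],
  [-0.1,0,0,0,0,0,0],
  [-0.1,0,0,0,0,0,0],
  [-1,0,0,0,0,0,0],
  [-1,0,0,0,0,0,0],
  [-1,0,0,0,0,0,0],
  [-1,0,0,0,0,0,0],
], grip_force=60)

```text
clock: 52.7
tcp_pos: [0.5853, -0.3574, 0.0325]
orientation: [-0.0, 0.721, -0.693, 0.001]
wrist_force: [0.6, -0.3, 5.6]
finger_gap: 0.0131
```

Call:
carry_out([
  [-1,0,0,-0.015,0,0,0],
  [-1,0,0,-0.03,0,0,0],
  [-1,0,0,-0.025,0,0,0.08],
  [-1,0,0,0,0,0,0.077],
  [-1,-0.02,0.016,0,0,0,0],
  [-1,-0.034,0.027,0,0,0,0],
  [-1,-0.034,0.027,0,0,0,0],
  [-1,-0.034,0.027,0,0,0,0],
  [-1,-0.034,0.027,0,0,0,0],
  [-1,-0.034,0.027,0,0,0,0],
  [-1,-0.0155,0.012,0,0,0,0],
  [-1,0,0,0,0,0,0],
  [-1,0,0,0,0,0,0],
])

```text
clock: 54.32
tcp_pos: [0.4479, -0.1347, 0.1016]
orientation: [0.0, -0.664, 0.747, -0.001]
wrist_force: [0.7, 0.2, -0.6]
finger_gap: 0.0129
```

```bash
python3 - <<'E'
from h import *
s=env.get_state();R=yaw();print(s["clock"],s["tcp_pos"].round(4),s["joint_pos"].round(2),R.round(4).tolist(),"yaw",np.degrees(np.arctan2(R[1,0],R[0,0])).round(2),s["finger_gap"])
c=cam("wrist","w11.png")
E
```

```text
54.325 [ 0.4479 -0.1347  0.1016] [-0.46  0.21 -0.48  0.88 -0.    2.79] [[-0.1169, -0.9931, 0.0019], [-0.9931, 0.1169, -0.0012], [0.0009, -0.002, -1.0]] yaw -96.71 0.012868166254340185
```

View pics/w11.png

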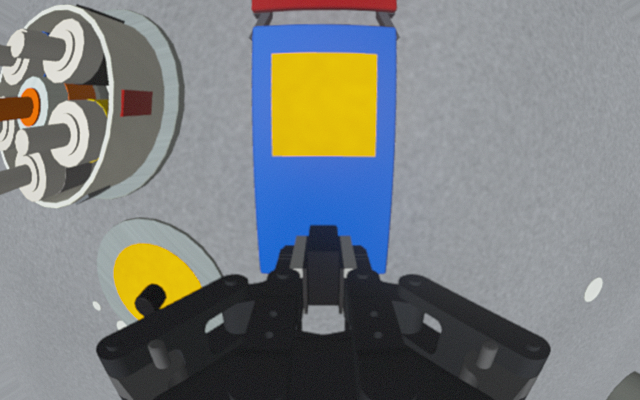

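The plate hangs level in the jaws and points at the holder roof (rows 0–10, cols 252–395). I lower it to the bench and check the alignment.

Call:
carry_out([
  [-1,0,0,0.02,0,0,0],
  [-1,0,0,0.025,0,0,0],
  [-1,0,0,0.015,0,0,0],
  [-1,0,0,0.008,0,0,0],
  [-1,0,0,0,0,0,0],
  [-1,0,0,0,0,0,0],
])

```text
clock: 55.12
tcp_pos: [0.4472, -0.1342, 0.0333]
orientation: [0.0, -0.664, 0.747, -0.0]
wrist_force: [0.1, 0.0, -1.4]
finger_gap: 0.0133
```

```bash
python3 - <<'E'
from h import *
s=env.get_state();R=yaw();T=s["tcp_pos"];print(s["clock"],T.round(4),s["wrist_force"].round(1),"yaw",np.degrees(np.arctan2(R[1,0],R[0,0])).round(2))
M=np.array([.5902,-.1513]);a=np.radians(-6.6);x=np.array([np.cos(a),np.sin(a)]);y=np.array([-x[1],x[0]])
print("tcp in holder frame",(T[:2]-M)@x,(T[:2]-M)@y)
c=cam("scene")
m=mask(c,(100,120,60),(125,255,255))|mask(c,(18,120,100),(35,255,255)); 
u,v=proj(c,[*(T[:2]+.049*x),.008])[0]; print(u,v)
b=np.zeros_like(m); u,v=int(u),int(v); b[v-45:v+45,u-60:u+60]=m[v-45:v+45,u-60:u+60]
k=np.vstack([q for q in cv2.findContours(b,0,1)[0] if cv2.contourArea(q)>15]); h=cv2.convexHull(k)[:,0]
r=cv2.minAreaRect(cast(c,h,.008)[:,:2].astype(np.float32)); print(r)
cv2.imwrite("pics/s2.png",cv2.resize(c["color"][150:310,150:350,::-1],None,fx=3.9,fy=3.7,interpolation=2))
E
```

```text
55.125 [ 0.4472 -0.1342  0.0333] [ 0.1  0.  -1.4] yaw -96.73
tcp in holder frame -0.1440163695468997 0.0005186510996832295
249.9710368565731 212.38961973349237
((0.4424757957458496, -0.07986018061637878), (0.134700208902359, 0.31602856516838074), 41.6938362121582)
```

Call:
carry_out([
  [-1,0,-0.01,0,0,0,0],
  [-1,0,-0.015,0,0,0,0],
  [-1,0,-0.015,0,0,0,0],
  [-1,0,-0.015,0,0,0,0],
  [-1,0,-0.015,0,0,0,0],
  [-1,0,0,0,0,0,0],
])

```text
clock: 55.92
tcp_pos: [0.5178, -0.1421, 0.033]
orientation: [0.0, -0.665, 0.747, -0.001]
wrist_force: [-0.0, -0.6, -1.3]
finger_gap: 0.0132
```

```bash
cat > f.py <<'E'
from h import *
s=env.get_state();R=yaw();T=s["tcp_pos"];print(s["clock"],T.round(4),s["wrist_force"].round(1),s["ft_torque"].round(2),"yaw",np.degrees(np.arctan2(R[1,0],R[0,0])).round(2),s["joint_pos"][5].round(2))
M=np.array([.5902,-.1513]);a=np.radians(-6.6);x=np.array([np.cos(a),np.sin(a)]);y=np.array([-x[1],x[0]])
print("tcp in holder frame",((T[:2]-M)@x).round(4),((T[:2]-M)@y).round(4))
E
python3 f.py; python3 - <<'E'
from h import *
cam("wrist","w12.png")
E
```

```text
55.925 [ 0.5178 -0.1421  0.033 ] [-0.  -0.6 -1.3] [-0.02  0.03 -0.01] yaw -96.66 2.84
tcp in holder frame -0.073 0.0008
```

View pics/w12.png

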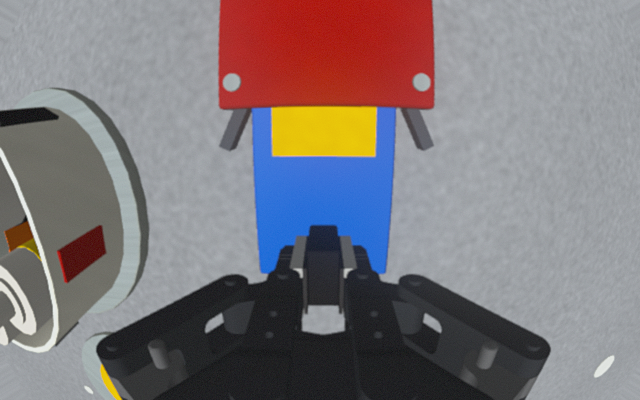

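The plate's front is inside the slot between the guides, centred, with no side force. On to the stop.

Call:
carry_out([
  [-1,0,-0.015,0,0,0,0],
  [-1,0,-0.012,0,0,0,0],
  [-1,0,-0.006,0,0,0,0],
  [-1,0,-0.003,0,0,0,0],
  [-1,0,-0.002,0,0,0,0],
  [-1,0,0,0,0,0,0],
])

```text
clock: 56.72
tcp_pos: [0.5536, -0.1461, 0.033]
orientation: [-0.0, -0.665, 0.747, 0.0]
wrist_force: [-0.7, 0.1, -1.1]
finger_gap: 0.0129
```

```bash
python3 f.py
```

```text
56.725 [ 0.5536 -0.1461  0.033 ] [-0.7  0.1 -1.1] [ 0.01  0.06 -0.03] yaw -96.69 2.86
tcp in holder frame -0.0369 0.0009
```

Call:
carry_out([
  [-1,0,-0.001,0,0,0,0],
  [-1,0,-0.001,0,0,0,0],
  [-1,0,-0.001,0,0,0,0],
  [-1,0,0,0,0,0,0],
])

```text
clock: 57.22
tcp_pos: [0.5561, -0.1465, 0.0329]
orientation: [-0.0, -0.665, 0.747, 0.0]
wrist_force: [-2.5, -0.1, -0.9]
finger_gap: 0.0129
```

```bash
python3 f.py
```

```text
57.225 [ 0.5561 -0.1465  0.0329] [-2.5 -0.1 -0.9] [-0.04  0.56 -0.05] yaw -96.7 2.86
tcp in holder frame -0.0344 0.0009
```

Call:
carry_out([
  [-1,0,-0.001,0.0005,0,0,0],
  [-1,0,-0.001,0.0005,0,0,0],
  [-1,0,-0.001,0,0,0,0],
  [-1,0,0,0,0,0,0],
])

```text
clock: 57.72
tcp_pos: [0.5561, -0.1464, 0.0325]
orientation: [-0.002, -0.664, 0.747, 0.002]
wrist_force: [-13.4, -0.0, 12.7]
finger_gap: 0.013
```

```bash
python3 f.py
```

```text
57.725 [ 0.5561 -0.1464  0.0325] [-13.4  -0.   12.7] [-0.03  2.2   0.04] yaw -96.72 2.86
tcp in holder frame -0.0344 0.001
```

Firm on the stop: 13 N and no further advance. Release, lift straight up, and back off to check everything.

Call:
carry_out([
  [-0.3,0,0,0,0,0,0],
  [-0.3,0,0,0,0,0,0],
  [-0.3,0,0,0,0,0,0],
  [-0.3,0,0,-0.02,0,0,0],
  [-0.3,0,0,-0.04,0,0,0],
  [-0.3,0,0,-0.05,0,0,0],
  [-0.3,0,0,-0.05,0,0,0],
  [-0.3,0,0.02,-0.05,0,0,0],
  [-0.3,0,0.02,-0.03,0,0,0],
  [-0.3,0,0.02,0,0,0,0],
  [-0.3,0,0,0,0,0,0],
  [-0.3,0,0,0,0,0,0],
])

```text
clock: 59.22
tcp_pos: [0.5007, -0.14, 0.2718]
orientation: [0.0, -0.665, 0.747, -0.0]
wrist_force: [-0.9, 0.5, -0.3]
finger_gap: 0.0299
```

```bash
python3 - <<'E'
from h import *
s=env.get_state();print(s["clock"],s["tcp_pos"].round(4),s["wrist_force"].round(1))
a=cam("scene")["color"];b=cam("wrist");w=b["color"]
m=mask(b,(100,120,60),(125,255,255))|mask(b,(18,120,120),(35,255,255)); m[:,:240]=0;m[:,420:]=0
k=max(cv2.findContours(m,0,1)[0],key=cv2.contourArea); r=cv2.minAreaRect(cast(b,k[:,0],.008)[:,:2].astype(np.float32));print(r);print(cv2.boxPoints(r).round(4))
cv2.imwrite("pics/fin.png",np.vstack([cv2.resize(a[110:310,140:500],(540,300),interpolation=2),cv2.resize(w[0:300],(540,253+30))])[:,:,::-1])
E
```

```text
59.225 [ 0.5007 -0.14    0.2718] [-0.9  0.5 -0.3]
((0.5652437806129456, -0.14606469869613647), (0.06833945214748383, 0.04917799308896065), 83.30233001708984)
[[ 0.5368 -0.1771]
 [ 0.5857 -0.1829]
 [ 0.5937 -0.115 ]
 [ 0.5448 -0.1093]]
```

View pics/fin.png

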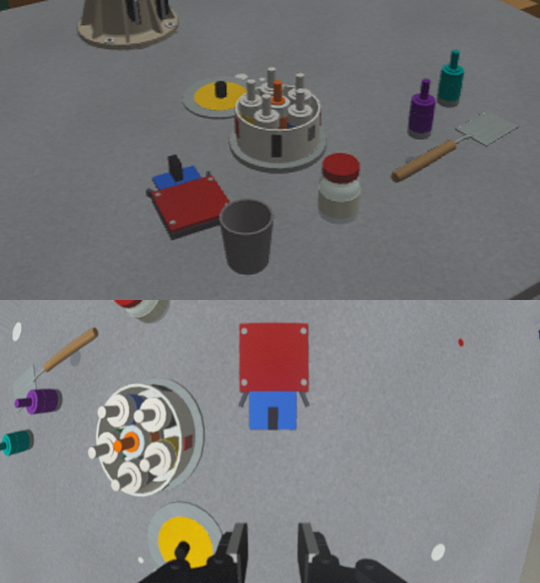

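The plate stands out 49 mm (nominal 50). All six cartridges are upright in the tin, the lid lies knob up, and the bystanders look unmoved. Handing in.

```bash
python3 -c "
from workcell import env
print(env.hand_in())"
```

```text
the job is handed in; nothing more can be done
None
```

The colour kit is made up and the job is handed in at about 59 s of the 210 s allowed.

**What I did:**
- **Lid:** I took it off the tin and laid it flat on the bench, knob up.
- **Cartridges:** The hardener is in the middle of the tin. The blue, grey, yellow, black and green pigments stand in a ring around it, about 72° apart. No red pigment showed in any view, and the purple and turquoise cartridges were left alone.
- **Plate:** Once the cartridges were in, I slid the plate into its holder, end opposite the rib first, until it met the stop.

**Last checks:**
- **Hardener:** It first landed about 2 mm off centre. I shifted it, and it then measured about 0.6 mm off.
- **Seating:** Grey, yellow and black showed a clear push from the tin floor. The hardener, blue and green were released at the same height without a clear force reading. The final pictures show all six upright and level.
- **Plate:** It stopped advancing at about 13 N against the stop, and about 49 mm stands out where 50 mm is expected.
- **Bystanders:** The jar, cup and spatula look unmoved.

**What disagreed:** Some automatic circle fits on the packed cartridges were 2–4 mm away from where I had placed them. I relied on the placing positions and the pictures instead. A reading of the plate's alignment from the scene camera was spoiled by the lid's colour, so I checked the alignment with the wrist camera.

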